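Stop the bench scale rocking with a wedge

ROBOT

A 7-joint arm with a two-finger parallel gripper is mounted at the origin on a cart in front of the work surface, level with it; the furniture and walls round the work are solid. World frame = base frame: x ahead of the robot, y to its left, z up, the work surface at z = 0. Lengths are in m, angles in degrees, forces in N, time in s.
With the tool pointing down it reaches from about 0.425 to 0.875 m from the base axis. Payload 4.7 kg.
Tool frame: the origin (TCP) lies between the finger pads; the fingertips stand 17 mm ahead of it and the grasp point (between the pads) lies 2 mm behind it; z points along the fingers, y is the line along which they close (so a half turn about z gives the same grasp; the last joint's range is limited). The gripper opens to 87 mm and grips with 3 to 60 N. Pads are 19 mm wide; open, the fingers measure 117 mm over their backs; the gripper's body (75 mm by 190 mm) begins 51 mm behind the grasp point.
Start: joints at [-69.15, 18.392, -4.016, 83.108, 1.295, 78.541, -3.26], TCP at [0.223, 0.611, 0.24] pointing down, gripper open.
Joint ranges: [-163.93, 163.93], [-17.29, 119.83], [-79.2, 71.16], [3.27, 140.29], [-89.18, 269.18], [5.43, 117.66], [-154.24, 154.24]. Speed limits (degrees/s): [147.25, 147.25, 180, 180, 180, 180, 180].

INTERFACE

Orientations are given as [roll, pitch, yaw] about the fixed x, y, z axes, in that order (R = Rz(yaw) Ry(pitch) Rx(roll)).
In Python, from cell import env, cams gives the robot as it stands.
- The arm moves only by the shell command python3 -m pendant 'ROWS' [FORCE]. ROWS is JSON, a list of rows, each an object of numbers: "tx", "ty", "tz": the shift along the tool's x, y, z each as a share of 0.05 m, from -1 to 1; "spin": the turn about the tool's z as a share of 4 degrees, from -1 to 1; "claw": the closure, from 0 (fully open) to 1 (shut). A call has 1 to 10 rows; each row shifts and turns the commanded pose from where the row before left it, along the tool's axes as they then stand; what a row does not reach is not made up. A row lasts 1/8 s, in which the tool goes at most 62.5 mm and 10.7 degrees, less where a joint would pass 70% of its speed; a pose out of reach is approached as far as the arm can. A call with a number of a shift or a turn outside -1 to 1 is refused whole. A call with a gripper value outside its range is refused whole. The fingers move at their own pace and stop on an object; FORCE is the grip in N (left out, the last holds). Time passes only in rows, so rows that do not move let the fingers close. It gives the time, the measured TCP pose, the force, the opening and the grip force at its end, in the units of the state.
- env.get_obs(): the state, without advancing time (a new reading comes with each control period).
- cams.read_camera(name): name is "scene" or "top" or "wrist"; returns the picture (420x560x3 uint8, red, green, blue); there is no depth.
- cams.camera_info(name): a dict with "fx", "fy", "cx", "cy" (pixels), "rvec" (rotation vector, rad) and "tvec" (3), from world to camera coordinates, as OpenCV has them. Camera axes: x right, y down, z forward; pixel columns grow to the right and rows downward; lengths in m; the calibration is good to about 2 mm. A picture is of the moment at which its call begins: read the wrist's pose just before it. camera_info takes no time and is no camera call; for the wrist camera it gives the pose at the moment of the call.
- env.sign_off(): hands the job in; it is judged then, once.
The state is a dict: "time_s": time; "qpos": joint angles; "joint_velocities": joint speeds; "effort": joint torques, N m; "tool_pos": TCP position; "tool_rot": TCP orientation; "force": force on the tool from outside, world axes, zero at the start; "wrist_torque": the same for the moment, N m; "grip_width": finger opening in m; "grasp_force": force on a finger pad.
Only numpy, scipy, OpenCV 4.12 (cv2) and the standard library are available. Lean on these libraries where they do the work, as an engineer would, in place of code of your own. Each camera call takes 0.05 s, during which the arm holds its last target. There are 200 camera calls.

TASK

The bench scale rocks because its back right foot is too short. Without picking anything up, push the grey wedge in under that foot with your fingertips until the foot stands on the wedge's flat and the scale is level, taking care not to shove the scale away. Then press down on the scale's front left corner with a fingertip to check that it no longer rocks, and leave the wedge in place and everything else alone.

Things in the scene. Friction and masses are not known exactly. Their poses are not given: they have to be found in the camera images.
- scale: White bench scale, 140 (x) x 160 (y) mm, housing underside 18 and top 48 mm up, round steel pan (radius 46, centred at x +18) up to 56 mm, 1.8 kg, loose. Origin: middle of the footprint at bench level; x to its back (away from its display), y to its left. Four domed feet, 18 mm diameter, at x +-50, y +-60. It slides if pushed with over about 10 N.
- short_foot (a point): Middle of the underside of the back right foot (scale x +50, y -60 mm), 20 mm inside the housing's right and back edges. This foot is 6 mm too short: the scale leans on it by about 0.08 rad and its front left foot hangs in the air.
- test_corner (a point): Point on top of the plain front left corner of the housing (scale x -52, y +62, height 48 mm), diagonally opposite the short foot: the place to press. Unwedged, it gives by about 6 mm from some 5 to 7 N on; wedged, it stays. A press of 8 to 20 N is right.
- wedge: Grey plastic levelling wedge on the bench, to the right of the scale, 106 mm long (x), 44 wide (y), about 80 g. Origin: middle of its underside; x points to its thin tip (1 mm thick, x +53). Ramp rising to 6 mm at x +13; flat, 6 mm high, x +13 to -15; step, 14 mm high, x -15 to -39, which stops against the foot; upright heel, 26 mm high, x -39 to -53.
- flat (a point): Middle of the wedge's 6 mm high flat (wedge x -1): the short foot's middle belongs here, from 12 mm nearer the tip to 5 mm nearer the heel, and within 15 mm sideways. At the start the tip is 20 to 60 mm short of the foot, the foot lies up to 45 mm to either side of the wedge's centre line, and the wedge is turned up to 0.2 rad from square to the scale's right edge.
- heel (a point): Middle of the wedge's rear face (the back of the upright heel), 12 mm above its underside: the place to push, towards the tip. Pushing takes under 1 N while it slides freely, about 4 to 12 N while it lifts the foot.
- jar: Cream screw-lid jar, 46 mm diameter, 72 mm high, a bystander. Origin at the middle of its underside.
- blue_block: Small blue and white slide-label box, 34 x 40 x 66 mm, a bystander. Origin at the middle of its underside.
- pen: Black and white marker pen lying down, 131 mm long (y), 15 mm thick, a bystander. Origin at the middle of its underside.
Things that resemble listed ones, but are neither listed nor needed, are in the scene too. There is more than one size of the scale; the job needs the larger. There is more than one size of the wedge; the one meant has the size given above.

How it is judged (in metres and radians):
On the way, in this order (a step that is already met when the one before it is completed fails the run):
1. the short foot stands on the wedge's flat and the scale is level (angle between scale's own z axis and vertical below 0.015 rad and x of short_foot in the frame of wedge below 0.0145 m and contact force between wedge and scale above 0.5 N and y of short_foot in the frame of wedge between -0.018 and 0.018 m), for 0.2 s.
2. the front left corner is pressed down with the fingers and does not give (contact force between the fingers and scale above 5 N and x of the grasp point in the frame of scale below -0.025 m and y of the grasp point in the frame of scale above 0.025 m and z of the grasp point in the frame of scale above 0.05 m and angle between scale's own z axis and vertical below 0.02 rad), for 0.1 s.
At the end, for the whole second after the job is handed in: The scale is level within 0.015 rad (under 1 mm at a foot) and at rest, its short foot borne by the wedge with the foot's middle on the flat (at most 1.5 mm short of it) and within 18 mm of the wedge's centre line; the wedge lies flat on the bench (all of step 1 and x of short_foot in the frame of wedge above -0.015 m and height (world z) of wedge below 0.004 m and linear speed of each of scale, wedge below 0.01 m/s); the robot touches nothing.
It fails at once if the wedge is lifted or tipped (height (world z) of wedge above 0.012 m or angle between wedge's own z axis and vertical above 0.25 rad).
It fails at once if the scale is lifted or tipped (height (world z) of scale above 0.02 m or angle between scale's own z axis and vertical above 0.16 rad).
It fails at once if the scale is shoved more than 30 mm (distance of scale from where it was at the start of the episode above 0.03 m).
It fails at once if the scale is pressed with more than 50 N (contact force between the fingers and scale above 50 N).
It fails at once if a bystander is moved more than 20 mm (distance of any of jar, blue_block, pen from where it was at the start of the episode above 0.02 m).
It also fails if it takes over 64 s, if anything falls off the work surface, if the arm or the gripper's body presses on something with over 40 N, if the wrist force passes 120 N, or if a joint passes its speed limit or range.

## Working session

There is one attempt and no reset: what is moved stays moved. The work goes in short steps, Python scripts to look and compute and a shell command to move; the robot and the scene stay as the last step left them, time stands still between calls to the robot, and variables do not carry over. Pictures are saved under pics/ and viewed, at most 10 in all, crops included, and the job is handed in when it is done.

```bash
mkdir -p pics; ls; cat > h.py <<'E'
import numpy as np, cv2
from cell import env, cams
def shot(n,f=None):
    i=cams.camera_info(n); im=cams.read_camera(n)
    if f: cv2.imwrite('pics/'+f,cv2.cvtColor(im,cv2.COLOR_RGB2BGR))
    return im,i
def ray(i,u,v):
    R=cv2.Rodrigues(np.array(i['rvec'],float))[0]; t=np.array(i['tvec'],float).ravel()
    return -R.T@t, R.T@np.array([(u-i['cx'])/i['fx'],(v-i['cy'])/i['fy'],1])
def onz(i,u,v,z):
    o,d=ray(i,u,v); return o+d*(z-o[2])/d[2]
def proj(i,P):
    K=np.array([[i['fx'],0,i['cx']],[0,i['fy'],i['cy']],[0,0,1]])
    return cv2.projectPoints(np.array(P,float).reshape(-1,3),np.array(i['rvec'],float),np.array(i['tvec'],float),K,None)[0].reshape(-1,2)
E
python3 - <<'E'
from h import *
a,i=shot('top','top.png'); b,j=shot('scene','scene.png')
print(i,j); print(env.get_obs())
E
```

```text
pics
{'fx': 511.25036902245995, 'fy': 511.25036902245995, 'cx': 276.8672685813024, 'cy': 204.65554689694366, 'rvec': array([ 2.17556843, -2.04384344,  0.19910784]), 'tvec': array([-0.33607267,  0.51184765,  1.25722945])} {'fx': 501.8880835630948, 'fy': 501.8880835630948, 'cx': 271.20768337373084, 'cy': 213.4528712040027, 'rvec': array([ 2.05865932, -0.98811428,  0.46709571]), 'tvec': array([-0.58752297,  0.17802834,  1.11265096])}
{'time_s': 0.1, 'qpos': array([-69.150411  ,  18.43468444,  -4.01620125,  83.16795572,
         1.29698431,  78.54173588,  -3.25852985]), 'joint_velocities': array([-0.05298221, -0.07291531, -0.00987011, -0.1986501 , -0.08911313,
       -0.08949324,  0.04188272]), 'effort': array([ 2.61859223e-04, -4.92570412e+01, -4.05372335e-01, -3.13399279e+01,
       -6.40745298e-02,  3.94979480e-02,  8.16805209e-05]), 'tool_pos': array([0.22264591, 0.6101771 , 0.23857204]), 'tool_rot': array([-1.79900971e+02,  7.24218338e-03,  1.59962514e+02]), 'force': array([-0.08911402, -0.32071181, -0.26488934]), 'wrist_torque': array([-0.01586013, -0.02397451,  0.05175937]), 'grasp_force': 0.0, 'grip_width': 0.08679455687436928}
```

View pics/top.png

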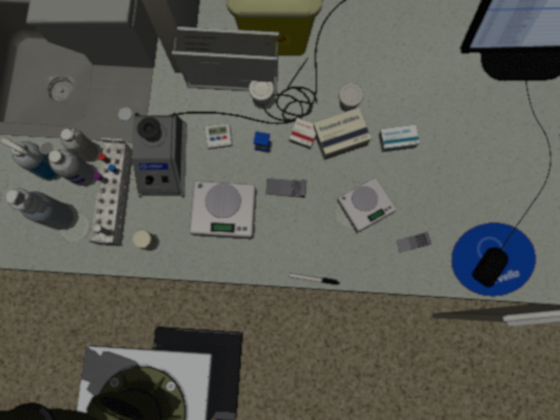

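View pics/scene.png

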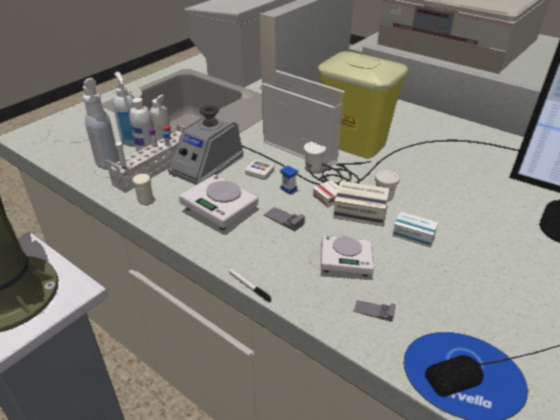

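The top view shows two scales: a larger one at (223,208) and a smaller one at (366,204). It also shows two grey wedges: a larger one at (287,187) with its heel on the right at about (302,187), and a smaller one at (414,241). The bystanders are the jar (143,240), the blue block (262,140) and the pen (313,279). I choose the scale at (223,208) and the wedge at (287,187), and check them in a close crop with the sizes measured.

```bash
python3 - <<'E'
from h import *
im,i=shot('top')
c=im[120:250,180:330]; cv2.imwrite('pics/crop1.png',cv2.cvtColor(cv2.resize(np.clip(c*1.6,0,255).astype(np.uint8),None,fx=5,fy=4.6,interpolation=cv2.INTER_CUBIC),cv2.COLOR_RGB2BGR))
g=cv2.cvtColor(im,cv2.COLOR_RGB2HSV)
def rects(m,z,lab):
    cs=cv2.findContours(m.astype(np.uint8),cv2.RETR_EXTERNAL,cv2.CHAIN_APPROX_NONE)[0]
    for k in cs:
        if cv2.contourArea(k)<150: continue
        x,y,w,h=cv2.boundingRect(k)
        W=np.array([onz(i,*p[0],z)[:2] for p in k],np.float32)
        r=cv2.minAreaRect(W); print(lab,(x,y,w,h),np.round(r[0],4),np.round(r[1],4),round(r[2],2))
roi=np.zeros(im.shape[:2],bool); roi[160:260,185:440]=1
V=g[...,2]; print('bench',im[215,275],'wedge',im[187,280],im[187,297],'scale',im[225,200])
rects(roi&(V<115),0.006,'dark'); rects(roi&(V>175),0.048,'white')
for n,p in dict(jar=(143,240),blue=(262,140),pen=(313,279)).items(): print(n,onz(i,*p,0.03))
E
```

```text
bench [115 119 109] wedge [80 78 80] [62 60 62] scale [153 149 145]
dark (395, 230, 38, 24) [ 0.4644 -0.665 ] [0.0427 0.0989] 17.56
dark (210, 222, 26, 11) [ 0.472  -0.1637] [0.0665 0.0256] 89.94
dark (334, 197, 63, 38) [ 0.5185 -0.5305] [0.1667 0.0901] 83.45
dark (351, 185, 26, 26) [ 0.5743 -0.5307] [0.0678 0.0663] 1.96
dark (189, 185, 70, 56) [ 0.478  -0.1952] [0.1154 0.2158] 40.37
dark (206, 181, 35, 37) [ 0.5446 -0.1607] [0.0904 0.0864] 46.15
dark (264, 176, 44, 23) [ 0.5897 -0.3231] [0.1142 0.0566] 89.83
jar [0.42234276 0.03400128 0.03      ]
blue [ 0.70916137 -0.25244339  0.03      ]
pen [ 0.35055776 -0.40615685  0.03      ]
```

View pics/crop1.png

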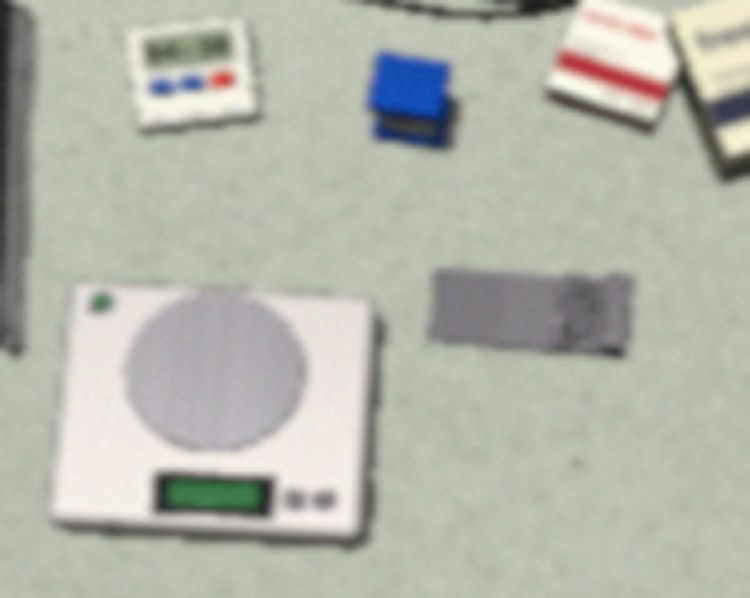

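```bash
cat >> h.py <<'E'
def pl(wps):
    "rows to pass waypoints (x,y,z,yaw) from the present pose"
    o=env.get_obs(); p=np.r_[o['tool_pos'],o['tool_rot'][2]]
    for w in wps:
        w=np.array(w,float); d=w-p; n=int(np.ceil(max(np.linalg.norm(d[:2])/.049,abs(d[2])/.049,abs(d[3])/4)-1e-6)); out=[]
        for k in range(n):
            a=np.radians(p[3]+d[3]*k/n); s=d/n
            out.append(dict(tx=round((s[0]*np.cos(a)+s[1]*np.sin(a))/.05,2),ty=round((s[0]*np.sin(a)-s[1]*np.cos(a))/.05,2),tz=round(-s[2]/.05,2),spin=round(-s[3]/4,2)))
        print(w,n); [print(str(r).replace("'",'"')) for r in out]; p=w
E
python3 - <<'E'
from h import *
_,i=None,cams.camera_info('top')
for n,z,P in (('scale',.048,[(195,181.5),(255,184.6),(252,236.3),(190.4,233.5)]),('wedge',.004,[(266.8,178.7),(266,194.3),(305.4,197.2),(306.8,179.8)])):
    for p in P: print(n,onz(i,*p,z)[:2].round(4))
w=cams.camera_info('wrist'); o,d=ray(w,280,210); print('wristcam',o,d,w['fx'])
pl([(0.34,0.48,0.34,144),(0.46,0.2,.34,120),(0.57,-0.1,.3,100),(0.57,-0.34,0.26,90)])
E
```

```text
scale [ 0.5803 -0.088 ]
scale [ 0.5816 -0.2437]
scale [ 0.4468 -0.2458]
scale [ 0.4443 -0.0893]
wedge [ 0.6104 -0.2712]
wedge [ 0.5675 -0.272 ]
wedge [ 0.5661 -0.377 ]
wedge [ 0.6139 -0.3783]
wristcam [0.15308777 0.63701891 0.38450131] [ 0.24815662 -0.08250403 -0.96529145] 321.9694731765076
[  0.34   0.48   0.34 144.  ] 4
{"tx": np.float64(-0.77), "ty": np.float64(-0.41), "tz": np.float64(-0.51), "spin": np.float64(1.0)}
{"tx": np.float64(-0.8), "ty": np.float64(-0.36), "tz": np.float64(-0.51), "spin": np.float64(1.0)}
{"tx": np.float64(-0.82), "ty": np.float64(-0.3), "tz": np.float64(-0.51), "spin": np.float64(1.0)}
{"tx": np.float64(-0.84), "ty": np.float64(-0.24), "tz": np.float64(-0.51), "spin": np.float64(1.0)}
[  0.46   0.2    0.34 120.  ] 7
{"tx": np.float64(-0.75), "ty": np.float64(-0.45), "tz": np.float64(-0.0), "spin": np.float64(0.86)}
{"tx": np.float64(-0.77), "ty": np.float64(-0.4), "tz": np.float64(-0.0), "spin": np.float64(0.86)}
{"tx": np.float64(-0.8), "ty": np.float64(-0.35), "tz": np.float64(-0.0), "spin": np.float64(0.86)}
{"tx": np.float64(-0.82), "ty": np.float6
[... 924 characters left out ...]
"ty": np.float64(0.07), "tz": np.float64(0.11), "spin": np.float64(0.71)}
{"tx": np.float64(-0.91), "ty": np.float64(0.12), "tz": np.float64(0.11), "spin": np.float64(0.71)}
[ 0.57 -0.34  0.26 90.  ] 5
{"tx": np.float64(-0.95), "ty": np.float64(-0.17), "tz": np.float64(0.16), "spin": np.float64(0.5)}
{"tx": np.float64(-0.95), "ty": np.float64(-0.13), "tz": np.float64(0.16), "spin": np.float64(0.5)}
{"tx": np.float64(-0.95), "ty": np.float64(-0.1), "tz": np.float64(0.16), "spin": np.float64(0.5)}
{"tx": np.float64(-0.96), "ty": np.float64(-0.07), "tz": np.float64(0.16), "spin": np.float64(0.5)}
{"tx": np.float64(-0.96), "ty": np.float64(-0.03), "tz": np.float64(0.16), "spin": np.float64(0.5)}
```

The crop confirms both choices: the wedge has a 44 mm end and is about 106 mm long, with its thin tip on the left, facing the scale's right side. The short foot is at about (0.563,-0.227). The wedge's axis is at x≈0.589, so it must first be shifted about 26 mm sideways and then pushed in the +y direction.

```bash
python3 -m pendant '[{"tx":-0.77,"ty":-0.41,"tz":-0.51,"spin":1},{"tx":-0.8,"ty":-0.36,"tz":-0.51,"spin":1},{"tx":-0.82,"ty":-0.3,"tz":-0.51,"spin":1},{"tx":-0.84,"ty":-0.24,"tz":-0.51,"spin":1}]'
```

```text
invalid input at $[0]: expected keys tx, ty, tz, spin, claw
```

```bash
python3 -m pendant '[{"tx":-0.77,"ty":-0.41,"tz":-0.51,"spin":1,"claw":0},{"tx":-0.8,"ty":-0.36,"tz":-0.51,"spin":1,"claw":0},{"tx":-0.82,"ty":-0.3,"tz":-0.51,"spin":1,"claw":0},{"tx":-0.84,"ty":-0.24,"tz":-0.51,"spin":1,"claw":0}]'
```

```text
time_s: 0.65
tool_pos: [0.3403, 0.4792, 0.3421]
tool_rot: [-180.0, 0.0, 143.8]
force: [0.0, 0.9, 0.1]
grip_width: 0.0868
grasp_force: 0.0
```

As planned.

```bash
python3 -m pendant '[{"tx":-0.75,"ty":-0.45,"tz":0,"spin":0.86,"claw":0},{"tx":-0.77,"ty":-0.4,"tz":0,"spin":0.86,"claw":0},{"tx":-0.8,"ty":-0.35,"tz":0,"spin":0.86,"claw":0},{"tx":-0.82,"ty":-0.31,"tz":0,"spin":0.86,"claw":0},{"tx":-0.83,"ty":-0.26,"tz":0,"spin":0.86,"claw":0},{"tx":-0.85,"ty":-0.21,"tz":0,"spin":0.86,"claw":0},{"tx":-0.86,"ty":-0.15,"tz":0,"spin":0.86,"claw":0}]' && python3 -m pendant '[{"tx":-0.9,"ty":-0.16,"tz":0.11,"spin":0.71,"claw":0},{"tx":-0.91,"ty":-0.11,"tz":0.11,"spin":0.71,"claw":0},{"tx":-0.91,"ty":-0.07,"tz":0.11,"spin":0.71,"claw":0},{"tx":-0.91,"ty":-0.02,"tz":0.11,"spin":0.71,"claw":0},{"tx":-0.91,"ty":0.02,"tz":0.11,"spin":0.71,"claw":0},{"tx":-0.91,"ty":0.07,"tz":0.11,"spin":0.71,"claw":0},{"tx":-0.91,"ty":0.12,"tz":0.11,"spin":0.71,"claw":0}]' && python3 -m pendant '[{"tx":-0.95,"ty":-0.17,"tz":0.16,"spin":0.5,"claw":0},{"tx":-0.95,"ty":-0.13,"tz":0.16,"spin":0.5,"claw":0},{"tx":-0.95,"ty":-0.1,"tz":0.16,"spin":0.5,"claw":0},{"tx":-0.96,"ty":-0.07,"tz":0.16,"spin":0.5,"claw":0},{"tx":-0.96,"ty":-0.03,"tz":0.16,"spin":0.5,"claw":0},{"tx":0,"ty":0,"tz":0,"spin":0,"claw":0}]'
python3 - <<'E'
from h import *
print(env.get_obs()['tool_pos']); im,i=shot('wrist','w1.png'); o,d=ray(i,280,210); print(o,d)
E
```

```text
time_s: 1.52
tool_pos: [0.4595, 0.198, 0.3414]
tool_rot: [-180.0, -0.0, 119.8]
force: [-0.5, -0.1, 1.0]
grip_width: 0.0874
grasp_force: 0.0
time_s: 2.4
tool_pos: [0.5689, -0.1022, 0.3028]
tool_rot: [180.0, -0.0, 99.9]
force: [0.5, -0.2, -0.5]
grip_width: 0.087
grasp_force: 0.0
time_s: 3.15
tool_pos: [0.5658, -0.3461, 0.2616]
tool_rot: [-179.8, 0.1, 89.5]
force: [-0.1, -0.4, 0.4]
grip_width: 0.0871
grasp_force: 0.0
[ 0.56582415 -0.34605798  0.2616297 ]
[ 0.56676388 -0.27054624  0.40722992] [ 0.00370744 -0.26372076 -0.96468328]
```

View pics/w1.png

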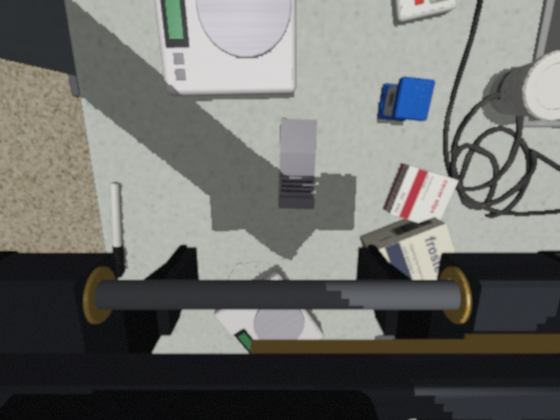

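The wrist view shows the wedge with its tip edge at (281..316,119) and heel end at (278..315,208). The scale's right edge runs from (168,93) to (296,92). I fit these edges and triangulate against the top view.

```bash
python3 - <<'E'
from h import *
i=cams.camera_info('wrist'); t=cams.camera_info('top')
im=cv2.imread('pics/w1.png'); hsv=cv2.cvtColor(im,cv2.COLOR_BGR2HSV)
print([im[p[::-1]].tolist() for p in [(298,140),(298,163),(298,195),(260,140),(235,180),(180,60),(290,60),(296,92)]])
for n,z,P in (('sc R-edge',.05,[(168,93),(296,92)]),('wedge',.001,[(281,119),(316,120)]),('wstep',.014,[(279,177),(316,177)]),('wheel',.026,[(278,207),(315,208)]),('back edge',.05,[(296,92),(295,10)])):
    for p in P: print(n,onz(i,*p,z).round(4))
def tri(a,b):
    o1,d1=ray(i,*a); o2,d2=ray(t,*b); s=np.linalg.lstsq(np.c_[d1,-d2],o2-o1,rcond=None)[0]
    return (o1+d1*s[0]+o2+d2*s[1])/2, np.linalg.norm(o1+d1*s[0]-o2-d2*s[1])
print('scale BR',tri((296,92),(255,184.6)),'FR',tri((168,93),(252,236.3)))
print('heel',tri((315,208),(306.8,179.8)),tri((278,207),(305.4,197.2)),'tip',tri((281,119),(266,194.3)),tri((316,120),(266.8,178.7)))
c=im[70:230,250:340]; cv2.imwrite('pics/c2.png',cv2.resize(np.clip(c*1.7,0,255).astype(np.uint8)[:,:],None,fx=6,fy=3.7,interpolation=cv2.INTER_CUBIC))
E
```

```text
[[157, 151, 154], [148, 142, 145], [61, 58, 59], [176, 184, 180], [98, 104, 101], [154, 149, 151], [214, 213, 216], [177, 185, 181]]
sc R-edge [ 0.4532 -0.2378  0.05  ]
sc R-edge [ 0.587  -0.2374  0.05  ]
wedge [ 0.5718 -0.2639  0.001 ]
wedge [ 0.6142 -0.2653  0.001 ]
wstep [ 0.5691 -0.3326  0.014 ]
wstep [ 0.6147 -0.3328  0.014 ]
wheel [ 0.5677 -0.3676  0.026 ]
wheel [ 0.6131 -0.3691  0.026 ]
back edge [ 0.587  -0.2374  0.05  ]
back edge [ 0.5851 -0.1619  0.05  ]
scale BR (array([ 0.58802414, -0.23861066,  0.0232017 ]), np.float64(0.007012240868045836)) FR (array([ 0.44866782, -0.24080817,  0.03621858]), np.float64(0.008388710181965896))
heel (array([ 0.61752345, -0.37880508, -0.01044214]), np.float64(0.00021771284524784007)) (array([ 0.56821446, -0.37701002, -0.00793247]), np.float64(0.0013669570870183223)) tip (array([ 0.57253434, -0.26730909, -0.02105405]), np.float64(0.007341465963478915)) (array([ 0.61841355, -0.26742766, -0.0301068 ]), np.float64(0.00491643647852139))
```

View pics/c2.png

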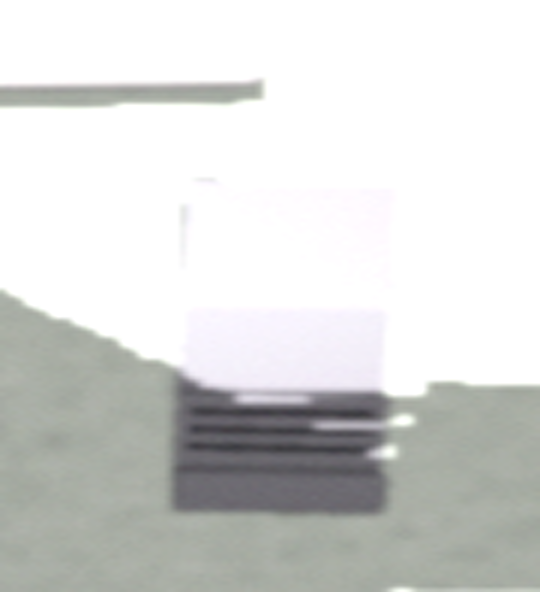

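The two camera calibrations differ by a few mm, but the relative offsets agree: the wedge axis is about 25 mm in +x of the foot. I straddle the step end with open fingers and push it sideways.

```bash
python3 -m pendant '[{"tx":0.13,"ty":0.52,"tz":0.6,"spin":-0.12,"claw":0},{"tx":0,"ty":0,"tz":0.9,"spin":0,"claw":0},{"tx":0,"ty":0,"tz":0.9,"spin":0,"claw":0},{"tx":0,"ty":0,"tz":0.9,"spin":0,"claw":0},{"tx":0,"ty":0,"tz":0.9,"spin":0,"claw":0},{"tx":0,"ty":0,"tz":0.4,"spin":0,"claw":0},{"tx":0,"ty":0,"tz":0.2,"spin":0,"claw":0},{"tx":0,"ty":0,"tz":0,"spin":0,"claw":0},{"tx":0,"ty":0,"tz":0,"spin":0,"claw":0}]'
```

```text
time_s: 4.32
tool_pos: [0.5959, -0.3353, 0.0249]
tool_rot: [179.8, 0.1, 90.5]
force: [1.0, 0.4, -1.2]
grip_width: 0.087
grasp_force: 0.0
```

```bash
python3 -m pendant '[{"tx":0,"ty":-0.2,"tz":0.04,"spin":0.1,"claw":0},{"tx":0,"ty":-0.2,"tz":0,"spin":0,"claw":0},{"tx":-0.06,"ty":-0.12,"tz":0,"spin":0,"claw":0},{"tx":0,"ty":-0.12,"tz":0,"spin":0,"claw":0},{"tx":0,"ty":-0.12,"tz":0,"spin":0,"claw":0},{"tx":0,"ty":-0.12,"tz":0,"spin":0,"claw":0},{"tx":0,"ty":-0.12,"tz":0,"spin":0,"claw":0},{"tx":0,"ty":0,"tz":0,"spin":0,"claw":0}]'
python3 - <<'E'
from h import *
shot('wrist','w2.png')
E
```

```text
time_s: 5.32
tool_pos: [0.544, -0.3378, 0.021]
tool_rot: [-180.0, -0.0, 90.0]
force: [0.5, 0.5, 1.2]
grip_width: 0.0868
grasp_force: 0.0
```

View pics/w2.png

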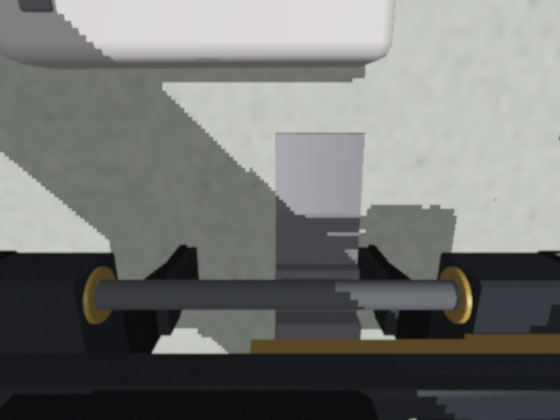

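The wedge now lies centred and square, with its tip edge at (276..364,133). The scale's back right corner is at about (393,62).

```bash
python3 - <<'E'
from h import *
i=cams.camera_info('wrist')
for z,p in ((.001,(276,133)),(.001,(364,133)),(.006,(276,215)),(.006,(361,215)),(.042,(393,30)),(.042,(390,62)),(.042,(300,66)),(.025,(300,68))): print(z,p,onz(i,*p,z).round(4))
E
```

```text
0.001 (276, 133) [ 0.5436 -0.2675  0.001 ]
0.001 (364, 133) [ 0.5876 -0.2675  0.001 ]
0.006 (276, 215) [ 0.5436 -0.3087  0.006 ]
0.006 (361, 215) [ 0.5878 -0.3087  0.006 ]
0.042 (393, 30) [ 0.5844 -0.2316  0.042 ]
0.042 (390, 62) [ 0.5843 -0.2418  0.042 ]
0.042 (300, 66) [ 0.5523 -0.2431  0.042 ]
0.025 (300, 68) [ 0.5534 -0.2412  0.025 ]
```

```bash
python3 -m pendant '[{"tx":0,"ty":0.2,"tz":0,"spin":0,"claw":0},{"tx":0,"ty":0,"tz":-0.7,"spin":0,"claw":0},{"tx":0,"ty":0,"tz":-0.7,"spin":0,"claw":0},{"tx":-0.6,"ty":0.23,"tz":0,"spin":0,"claw":0.885},{"tx":-0.64,"ty":0,"tz":0,"spin":0,"claw":0.885},{"tx":0,"ty":0,"tz":0,"spin":0,"claw":0.885},{"tx":0,"ty":0,"tz":0,"spin":0,"claw":0.885},{"tx":0,"ty":0,"tz":0.7,"spin":0,"claw":0.885},{"tx":0,"ty":0,"tz":0.7,"spin":0,"claw":0.885},{"tx":0,"ty":0,"tz":0,"spin":0,"claw":0.885}]' 10
```

```text
time_s: 6.62
tool_pos: [0.5671, -0.3975, 0.0196]
tool_rot: [-180.0, -0.1, 90.2]
force: [-0.9, 0.1, -0.9]
grip_width: 0.0252
grasp_force: 0.0
```

```bash
python3 -m pendant '[{"tx":0,"ty":-0.02,"tz":0,"spin":0,"claw":0.885},{"tx":0,"ty":0,"tz":0,"spin":0,"claw":0.885},{"tx":0.15,"ty":0,"tz":0,"spin":0,"claw":0.885},{"tx":0.15,"ty":0,"tz":0,"spin":0,"claw":0.885},{"tx":0.2,"ty":0,"tz":0,"spin":0,"claw":0.885},{"tx":0.2,"ty":0,"tz":0,"spin":0,"claw":0.885},{"tx":0.2,"ty":0,"tz":0,"spin":0,"claw":0.885},{"tx":0.2,"ty":0,"tz":0,"spin":0,"claw":0.885},{"tx":0,"ty":0,"tz":0,"spin":0,"claw":0.885}]'
python3 - <<'E'
from h import *
shot('wrist','w3.png')
E
```

```text
time_s: 7.75
tool_pos: [0.5655, -0.3435, 0.021]
tool_rot: [180.0, -0.0, 90.1]
force: [0.2, -0.2, -1.5]
grip_width: 0.0101
grasp_force: 0.0
```

View pics/w3.png

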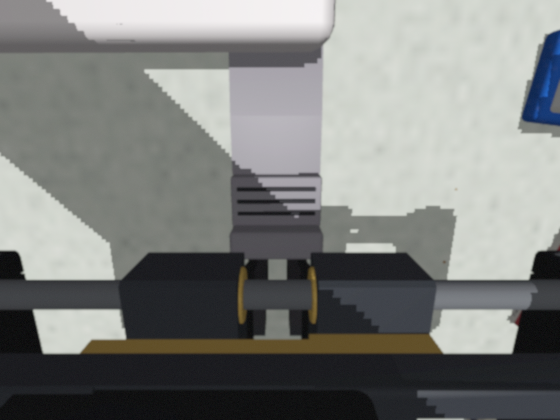

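The wedge is straight, with its tip now under the housing. The ramp/flat edge is at row 116, the step edge at row 175 and the sides at columns 232 and 321. The scale's back right corner is at about (332,45).

```bash
python3 - <<'E'
from h import *
i=cams.camera_info('wrist')
for z,p in ((.006,(232,116)),(.006,(321,116)),(.006,(232,175)),(.006,(319,175)),(.014,(232,176)),(.042,(334,20)),(.042,(280,49))): print(z,p,onz(i,*p,z).round(4))
E
python3 -m pendant '[{"tx":0.14,"ty":0,"tz":0,"spin":0,"claw":0.885},{"tx":0.14,"ty":0,"tz":0,"spin":0,"claw":0.885},{"tx":0.14,"ty":0,"tz":0,"spin":0,"claw":0.885},{"tx":0.14,"ty":0,"tz":0,"spin":0,"claw":0.885}]'
```

```text
0.006 (232, 116) [ 0.5436 -0.2656  0.006 ]
0.006 (321, 116) [ 0.5861 -0.2655  0.006 ]
0.006 (232, 175) [ 0.5425 -0.294   0.006 ]
0.006 (319, 175) [ 0.5862 -0.2939  0.006 ]
0.014 (232, 176) [ 0.5436 -0.2932  0.014 ]
0.042 (334, 20) [ 0.5847 -0.2346  0.042 ]
0.042 (280, 49) [ 0.5661 -0.2437  0.042 ]
time_s: 8.3
tool_pos: [0.5646, -0.3207, 0.0218]
tool_rot: [179.9, 0.3, 89.9]
force: [0.1, -7.1, -0.1]
grip_width: 0.0098
grasp_force: 3.4
```

```bash
python3 -m pendant '[{"tx":0.12,"ty":0,"tz":0,"spin":0,"claw":0.885},{"tx":0.12,"ty":0,"tz":0,"spin":0,"claw":0.885},{"tx":0.12,"ty":0,"tz":0,"spin":0,"claw":0.885}]'; python3 -m pendant '[{"tx":0.1,"ty":0,"tz":0,"spin":0,"claw":0.885},{"tx":0.1,"ty":0,"tz":0,"spin":0,"claw":0.885},{"tx":0,"ty":0,"tz":0,"spin":0,"claw":0.885}]'
python3 - <<'E'
from h import *
shot('wrist','w4.png')
E
```

```text
time_s: 8.68
tool_pos: [0.5645, -0.3021, 0.0214]
tool_rot: [180.0, 0.3, 89.9]
force: [0.1, -5.7, -1.3]
grip_width: 0.0099
grasp_force: 3.0
time_s: 9.05
tool_pos: [0.5645, -0.2915, 0.0211]
tool_rot: [180.0, 0.2, 90.0]
force: [0.4, -4.9, -2.5]
grip_width: 0.0099
grasp_force: 2.7
```

View pics/w4.png

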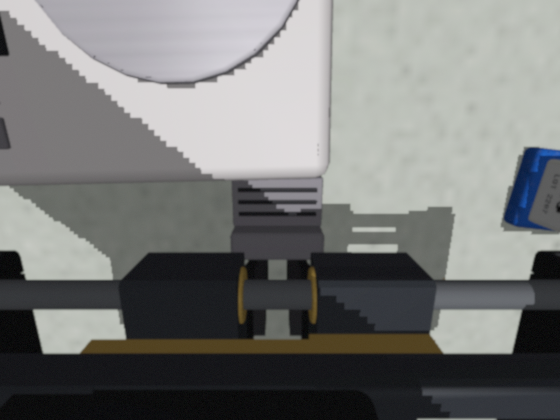

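The housing edge is at row ~181 and the wedge's step/heel edge at row ~229; the back edge is at column ~330.

```bash
python3 - <<'E'
from h import *
i=cams.camera_info('wrist'); y0=env.get_obs()['tool_pos'][1]
for z,p in ((.048,(200,181)),(.048,(280,178)),(.033,(280,180)),(.048,(329,150)),(.026,(280,229)),(.026,(232,232)),(.026,(323,232))): print(z,p,onz(i,*p,z).round(4))
print('origin est',y0+.0648)
E
```

```text
0.048 (200, 181) [ 0.5357 -0.2371  0.048 ]
0.048 (280, 178) [ 0.5655 -0.236   0.048 ]
0.033 (280, 180) [ 0.5656 -0.2394  0.033 ]
0.048 (329, 150) [ 0.5832 -0.2258  0.048 ]
0.026 (280, 229) [ 0.5657 -0.2634  0.026 ]
0.026 (232, 232) [ 0.5436 -0.2649  0.026 ]
0.026 (323, 232) [ 0.5856 -0.2649  0.026 ]
origin est -0.22664835561760657
```

```bash
python3 -m pendant '[{"tx":0.06,"ty":0,"tz":0,"spin":0,"claw":0.885},{"tx":0.06,"ty":0,"tz":0,"spin":0,"claw":0.885},{"tx":0,"ty":0,"tz":0,"spin":0,"claw":0.885}]'
python3 - <<'E'
from h import *
im,i=shot('wrist','w5.png')
g=cv2.cvtColor(im,cv2.COLOR_RGB2GRAY).astype(int)
print(g[165:250:1,300].tolist()); print(g[140,315:345].tolist())
E
```

```text
time_s: 9.48
tool_pos: [0.5643, -0.2856, 0.0211]
tool_rot: [-180.0, 0.2, 90.0]
force: [-0.7, -5.3, -1.2]
grip_width: 0.0101
grasp_force: 2.7
[220, 219, 219, 219, 219, 219, 220, 219, 220, 219, 219, 220, 220, 220, 220, 220, 218, 215, 211, 207, 203, 197, 192, 186, 180, 174, 162, 142, 132, 140, 143, 143, 142, 138, 120, 87, 61, 53, 67, 105, 134, 140, 135, 116, 83, 67, 54, 35, 23, 24, 35, 54, 66, 68, 68, 68, 68, 68, 68, 67, 60, 54, 51, 53, 54, 53, 53, 56, 60, 65, 66, 67, 69, 68, 69, 69, 69, 69, 68, 69, 68, 69, 69, 67, 67]
[219, 218, 216, 213, 210, 206, 203, 199, 195, 191, 187, 183, 172, 154, 142, 164, 186, 191, 192, 191, 191, 191, 190, 190, 190, 190, 190, 191, 192, 192]
```

The force is steady at about 5 N, so the step has not hit the foot. I retreat, rise and move over the front left corner.

```bash
python3 -m pendant '[{"tx":-0.2,"ty":0,"tz":0,"spin":0,"claw":0.885},{"tx":-0.4,"ty":0,"tz":0,"spin":0,"claw":0.885},{"tx":0,"ty":0,"tz":-0.9,"spin":0,"claw":1},{"tx":0,"ty":0,"tz":-0.9,"spin":0,"claw":1},{"tx":0,"ty":0,"tz":-0.9,"spin":0,"claw":1},{"tx":0,"ty":0,"tz":-0.9,"spin":0,"claw":1},{"tx":0,"ty":0,"tz":0,"spin":0,"claw":1}]'
python3 - <<'E'
from h import *
shot('wrist','w6.png'); i=cams.camera_info('wrist'); np.save('i6.npy',i,allow_pickle=True); shot('top','t6.png')
E
```

```text
time_s: 10.4
tool_pos: [0.5668, -0.3155, 0.2056]
tool_rot: [179.6, 0.2, 90.0]
force: [0.7, -0.6, -1.0]
grip_width: 0.0005
grasp_force: 0.0
```

View pics/w6.png

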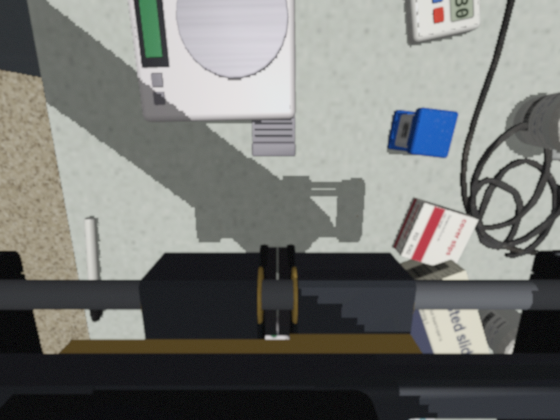

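The wedge sits in under the back right corner, with the heel's rear edge at (253..295,155). The scale's right edge runs from (145,119) to (295,117).

```bash
python3 - <<'E'
from h import *
i=cams.camera_info('wrist')
for n,z,p in (('FR',.048,(146,117)),('BR',.048,(294,115)),('back',.048,(295,20)),('front',.048,(136,20)),('heel',.026,(253,155)),('heel',.026,(295,155)),('pan',.056,(232,25))): print(n,onz(i,*p,z).round(4))
pl([(.5,-.2,.2,90),(.46,-.10,.15,90)])
E
```

```text
FR [ 0.4484 -0.2336  0.048 ]
BR [ 0.58   -0.2319  0.048 ]
back [ 0.5797 -0.1568  0.048 ]
front [ 0.4485 -0.1569  0.048 ]
heel [ 0.5412 -0.2691  0.026 ]
heel [ 0.5826 -0.2691  0.026 ]
pan [ 0.5286 -0.1626  0.056 ]
[ 0.5 -0.2  0.2 90. ] 3
{"tx": np.float64(0.76), "ty": np.float64(-0.43), "tz": np.float64(0.01), "spin": np.float64(0.0)}
{"tx": np.float64(0.76), "ty": np.float64(-0.43), "tz": np.float64(0.01), "spin": np.float64(0.0)}
{"tx": np.float64(0.76), "ty": np.float64(-0.43), "tz": np.float64(0.01), "spin": np.float64(0.0)}
[ 0.46 -0.1   0.15 90.  ] 3
{"tx": np.float64(0.67), "ty": np.float64(-0.27), "tz": np.float64(0.33), "spin": np.float64(-0.0)}
{"tx": np.float64(0.67), "ty": np.float64(-0.27), "tz": np.float64(0.33), "spin": np.float64(-0.0)}
{"tx": np.float64(0.67), "ty": np.float64(-0.27), "tz": np.float64(0.33), "spin": np.float64(-0.0)}
```

The foot is about 2 mm tipward of the flat's middle and laterally centred. Next I press at about (0.462,-0.093).

```bash
python3 -m pendant '[{"tx":0.76,"ty":-0.43,"tz":0,"spin":0,"claw":1},{"tx":0.76,"ty":-0.43,"tz":0,"spin":0,"claw":1},{"tx":0.76,"ty":-0.43,"tz":0,"spin":0,"claw":1},{"tx":0.67,"ty":-0.27,"tz":0.4,"spin":0,"claw":1},{"tx":0.67,"ty":-0.27,"tz":0.4,"spin":0,"claw":1},{"tx":0.75,"ty":-0.27,"tz":0.5,"spin":0,"claw":1},{"tx":0.05,"ty":0.03,"tz":0.5,"spin":0,"claw":1},{"tx":0,"ty":0,"tz":0.5,"spin":0,"claw":1},{"tx":0,"ty":0,"tz":0,"spin":0,"claw":1},{"tx":0,"ty":0,"tz":0,"spin":0,"claw":1}]'
```

```text
time_s: 11.75
tool_pos: [0.4613, -0.0923, 0.0861]
tool_rot: [-180.0, 0.0, 90.0]
force: [0.0, 0.1, 0.3]
grip_width: 0.0002
grasp_force: 0.0
```

Tip at 0.069; contact is expected near TCP z = 0.065.

```bash
python3 -m pendant '[{"tx":0,"ty":0,"tz":0.2,"spin":0,"claw":1},{"tx":0,"ty":0,"tz":0.16,"spin":0,"claw":1},{"tx":0,"ty":0,"tz":0.04,"spin":0,"claw":1},{"tx":0,"ty":0,"tz":0,"spin":0,"claw":1}]'; python3 -m pendant '[{"tx":0,"ty":0,"tz":0.03,"spin":0,"claw":1},{"tx":0,"ty":0,"tz":0,"spin":0,"claw":1}]'
```

```text
time_s: 12.25
tool_pos: [0.4613, -0.0919, 0.0659]
tool_rot: [-180.0, 0.0, 90.1]
force: [-0.5, 0.2, -0.8]
grip_width: 0.0007
grasp_force: 0.0
time_s: 12.5
tool_pos: [0.4617, -0.0919, 0.0651]
tool_rot: [180.0, -0.0, 90.1]
force: [-1.5, 0.0, 3.9]
grip_width: 0.0003
grasp_force: 2.2
```

```bash
python3 -m pendant '[{"tx":0,"ty":0,"tz":0.03,"spin":0,"claw":1},{"tx":0,"ty":0,"tz":0,"spin":0,"claw":1}]'; python3 -m pendant '[{"tx":0,"ty":0,"tz":0.03,"spin":0,"claw":1},{"tx":0,"ty":0,"tz":0,"spin":0,"claw":1}]'
```

```text
time_s: 12.75
tool_pos: [0.4618, -0.0918, 0.0648]
tool_rot: [-180.0, -0.1, 90.1]
force: [-6.2, 0.4, 17.0]
grip_width: 0.0006
grasp_force: 8.4
time_s: 13.0
tool_pos: [0.4618, -0.0918, 0.0645]
tool_rot: [-180.0, -0.1, 90.1]
force: [-10.8, 1.1, 30.3]
grip_width: 0.0002
grasp_force: 14.7
```

The corner stays firm: 17 N, then 30 N, with no give. I release and check.

```bash
python3 -m pendant '[{"tx":0,"ty":0,"tz":-0.05,"spin":0,"claw":1},{"tx":0,"ty":0,"tz":-0.2,"spin":0,"claw":1},{"tx":0,"ty":0,"tz":-0.8,"spin":0,"claw":1},{"tx":-0.8,"ty":0.3,"tz":-0.8,"spin":0,"claw":1},{"tx":-0.8,"ty":0.5,"tz":-0.6,"spin":0,"claw":1},{"tx":-0.8,"ty":0.5,"tz":-0.2,"spin":0,"claw":1},{"tx":-0.8,"ty":0.4,"tz":0,"spin":0,"claw":1},{"tx":-0.8,"ty":0.3,"tz":0,"spin":0,"claw":1},{"tx":-0.4,"ty":0.1,"tz":0,"spin":0,"claw":1},{"tx":0,"ty":0,"tz":0,"spin":0,"claw":1}]'
python3 - <<'E'
from h import *
shot('wrist','w7.png')
E
```

```text
time_s: 14.25
tool_pos: [0.5661, -0.3137, 0.1939]
tool_rot: [-179.9, 0.1, 89.9]
force: [-0.8, 0.1, -0.8]
grip_width: 0.0007
grasp_force: 0.0
```

View pics/w7.png

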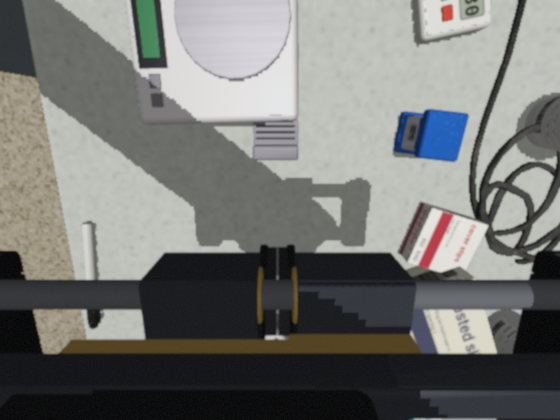

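The view is unchanged: the wedge is under the corner with its heel at (254..298,158), the scale edge is at row 120, and the robot is clear.

```bash
python3 -c "
from h import *
i=cams.camera_info('wrist')
for z,p in ((.048,(297,118)),(.026,(254,158)),(.026,(298,158))): print(onz(i,*p,z).round(4))
print(env.sign_off())"
```

```text
[ 0.5835 -0.233   0.048 ]
[ 0.5439 -0.2697  0.026 ]
[ 0.5864 -0.2697  0.026 ]
the job is handed in; nothing more can be done
None
```

The wedge is in under the scale's back right foot, about 2 mm tipward of the flat's middle by my camera measurement. The front left corner did not give when pressed at 17 N and then 30 N (above the 8–20 N advised, below the 50 N limit). The job was handed in with the arm clear; no verdict came back.

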